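# Refill the gravity-feed tin chute from the stock rack

## Task

Refill the sloping gravity-feed chute with the four tins from the stock rack, one at a time and keeping their order: first the tin beside the rack's tall end plate, then its neighbour, and so on, so that they will be dispensed in that order. Set each tin down on its side at the chute's high end (do not drop it), let it roll down to join the row and come to rest before you take the next, and leave the other things on the counter where they are.

Things in the scene. Friction and masses are not known exactly. Their poses are not given: they have to be found in the camera images.
- tin_44: The smallest closed round steel tin with a paper band, 44 mm in diameter and 44 mm between its two flat end faces, 70 to 300 g. It lies on its side in the rack. Origin at the tin's centre; its x axis is the tin's axis (through the flat faces), level at the start and parallel to the rack's x axis; y and z turn with the tin as it rolls.
- tin_52: The second smallest closed round steel tin with a paper band, 52 mm in diameter and 44 mm between its two flat end faces, 70 to 300 g. It lies on its side in the rack. Origin at the tin's centre; its x axis is the tin's axis (through the flat faces), level at the start and parallel to the rack's x axis; y and z turn with the tin as it rolls.
- tin_60: The second largest closed round steel tin with a paper band, 60 mm in diameter and 44 mm between its two flat end faces, 70 to 300 g. It lies on its side in the rack. Origin at the tin's centre; its x axis is the tin's axis (through the flat faces), level at the start and parallel to the rack's x axis; y and z turn with the tin as it rolls.
- tin_68: The largest closed round steel tin with a paper band, 68 mm in diameter and 44 mm between its two flat end faces, 70 to 300 g. It lies on its side in the rack. Origin at the tin's centre; its x axis is the tin's axis (through the flat faces), level at the start and parallel to the rack's x axis; y and z turn with the tin as it rolls.
- rack: Fixed plywood tray, 345 x 70 mm. Origin on the counter under the middle of its 4 slots, z up. Slots at y = +120, +40, -40, -120 mm, one tin each, in any order. Tall end plate (60 mm high) at the +y end, y = 170 to 180. Floor 12 mm above counter, tins rest on it; side lips (x = +-31 to 35) rise 6 mm above floor, ribs 23 mm either side of each slot centre 7 mm. Flat tin faces look to +-x, free to pinch.
- chute: Fixed white open channel, 300 mm along y, 60 wide inside, empty. Origin on the counter under its middle, z up. Floor falls 0.12 rad towards -y: 45 mm above counter at y = 0, 57 at y = +100. Walls (x = 30 to 34) rise 10 mm above floor; 40 mm stop at the low end (y = -146), 20 mm plate at the high end (+146). A tin set down at y = +100, axis along x, rolls down; four reach about y = +90.
- padlock: Loose brass padlock lying flat, 34 x 60 x 18 mm, between rack and chute; bystander. Origin under the middle of its case, z up.
- tape_measure: Loose black tape measure, 62 x 62 x 31 mm; bystander. Origin under its middle, z up.
- glue: Loose white glue bottle standing up, 44 mm in diameter, 110 mm high; bystander. Origin under its middle, z up.
- spanner: Loose steel spanner lying flat, 160 mm long along its x axis; bystander. z up.
Things that resemble listed ones, but are neither listed nor needed, are in the scene too. What is shaped like the tin_52 but orange or yellow is not meant.

How it is judged:
On the way, in this order (a step that is already met when the one before it is completed fails the run):
1. the first tin from the tall end plate has joined the chute's row: 1 tin(s) at rest down in the chute, the other 3 still where they lay in the rack (20 mm), farther from the plate ((((x of tin_44 in the frame of chute between -0.014 and 0.014 m and y of tin_44 in the frame of chute between -0.15 and -0.095 m and z of tin_44 in the frame of chute between 0.042 and 0.094 m and linear speed of tin_44 below 0.05 m/s) and (distance of tin_52 from where it was at the start of the episode below 0.02 m and y of tin_52 in the frame of rack below 0.08 m) and (distance of tin_60 from where it was at the start of the episode below 0.02 m and y of tin_60 in the frame of rack below 0.08 m) and (distance of tin_68 from where it was at the start of the episode below 0.02 m and y of tin_68 in the frame of rack below 0.08 m)) or ((x of tin_52 in the frame of chute between -0.014 and 0.014 m and y of tin_52 in the frame of chute between -0.15 and -0.095 m and z of tin_52 in the frame of chute between 0.042 and 0.094 m and linear speed of tin_52 below 0.05 m/s) and (distance of tin_44 from where it was at the start of the episode below 0.02 m and y of tin_44 in the frame of rack below 0.08 m) and (distance of tin_60 from where it was at the start of the episode below 0.02 m and y of tin_60 in the frame of rack below 0.08 m) and (distance of tin_68 from where it was at the start of the episode below 0.02 m and y of tin_68 in the frame of rack below 0.08 m)) or ((x of tin_60 in the frame of chute between -0.014 and 0.014 m and y of tin_60 in the frame of chute between -0.15 and -0.095 m and z of tin_60 in the frame of chute between 0.042 and 0.094 m and linear speed of tin_60 below 0.05 m/s) and (distance of tin_44 from where it was at the start of the episode below 0.02 m and y of tin_44 in the frame of rack below 0.08 m) and (distance of tin_52 from where it was at the start of the episode below 0.02 m and y of tin_52 in the frame of rack below 0.08 m) and (distance of tin_68 from where it was at the start of the episode below 0.02 m and y of tin_68 in the frame of rack below 0.08 m)) or ((x of tin_68 in the frame of chute between -0.014 and 0.014 m and y of tin_68 in the frame of chute between -0.15 and -0.095 m and z of tin_68 in the frame of chute between 0.042 and 0.094 m and linear speed of tin_68 below 0.05 m/s) and (distance of tin_44 from where it was at the start of the episode below 0.02 m and y of tin_44 in the frame of rack below 0.08 m) and (distance of tin_52 from where it was at the start of the episode below 0.02 m and y of tin_52 in the frame of rack below 0.08 m) and (distance of tin_60 from where it was at the start of the episode below 0.02 m and y of tin_60 in the frame of rack below 0.08 m)))), for 0.2 s.
2. the second tin from the tall end plate has joined the chute's row: 2 tin(s) at rest down in the chute, the other 2 still where they lay in the rack (20 mm), farther from the plate ((((x of tin_44 in the frame of chute between -0.014 and 0.014 m and y of tin_44 in the frame of chute between -0.15 and -0.03 m and z of tin_44 in the frame of chute between 0.042 and 0.094 m and linear speed of tin_44 below 0.05 m/s) and (x of tin_52 in the frame of chute between -0.014 and 0.014 m and y of tin_52 in the frame of chute between -0.15 and -0.03 m and z of tin_52 in the frame of chute between 0.042 and 0.094 m and linear speed of tin_52 below 0.05 m/s) and (distance of tin_60 from where it was at the start of the episode below 0.02 m and y of tin_60 in the frame of rack below 0 m) and (distance of tin_68 from where it was at the start of the episode below 0.02 m and y of tin_68 in the frame of rack below 0 m)) or ((x of tin_44 in the frame of chute between -0.014 and 0.014 m and y of tin_44 in the frame of chute between -0.15 and -0.03 m and z of tin_44 in the frame of chute between 0.042 and 0.094 m and linear speed of tin_44 below 0.05 m/s) and (x of tin_60 in the frame of chute between -0.014 and 0.014 m and y of tin_60 in the frame of chute between -0.15 and -0.03 m and z of tin_60 in the frame of chute between 0.042 and 0.094 m and linear speed of tin_60 below 0.05 m/s) and (distance of tin_52 from where it was at the start of the episode below 0.02 m and y of tin_52 in the frame of rack below 0 m) and (distance of tin_68 from where it was at the start of the episode below 0.02 m and y of tin_68 in the frame of rack below 0 m)) or ((x of tin_44 in the frame of chute between -0.014 and 0.014 m and y of tin_44 in the frame of chute between -0.15 and -0.03 m and z of tin_44 in the frame of chute between 0.042 and 0.094 m and linear speed of tin_44 below 0.05 m/s) and (x of tin_68 in the frame of chute between -0.014 and 0.014 m and y of tin_68 in the frame of chute between -0.15 and -0.03 m and z of tin_68 in the frame of chute between 0.042 and 0.094 m and linear speed of tin_68 below 0.05 m/s) and (distance of tin_52 from where it was at the start of the episode below 0.02 m and y of tin_52 in the frame of rack below 0 m) and (distance of tin_60 from where it was at the start of the episode below 0.02 m and y of tin_60 in the frame of rack below 0 m)) or ((x of tin_52 in the frame of chute between -0.014 and 0.014 m and y of tin_52 in the frame of chute between -0.15 and -0.03 m and z of tin_52 in the frame of chute between 0.042 and 0.094 m and linear speed of tin_52 below 0.05 m/s) and (x of tin_60 in the frame of chute between -0.014 and 0.014 m and y of tin_60 in the frame of chute between -0.15 and -0.03 m and z of tin_60 in the frame of chute between 0.042 and 0.094 m and linear speed of tin_60 below 0.05 m/s) and (distance of tin_44 from where it was at the start of the episode below 0.02 m and y of tin_44 in the frame of rack below 0 m) and (distance of tin_68 from where it was at the start of the episode below 0.02 m and y of tin_68 in the frame of rack below 0 m)) or ((x of tin_52 in the frame of chute between -0.014 and 0.014 m and y of tin_52 in the frame of chute between -0.15 and -0.03 m and z of tin_52 in the frame of chute between 0.042 and 0.094 m and linear speed of tin_52 below 0.05 m/s) and (x of tin_68 in the frame of chute between -0.014 and 0.014 m and y of tin_68 in the frame of chute between -0.15 and -0.03 m and z of tin_68 in the frame of chute between 0.042 and 0.094 m and linear speed of tin_68 below 0.05 m/s) and (distance of tin_44 from where it was at the start of the episode below 0.02 m and y of tin_44 in the frame of rack below 0 m) and (distance of tin_60 from where it was at the start of the episode below 0.02 m and y of tin_60 in the frame of rack below 0 m)) or ((x of tin_60 in the frame of chute between -0.014 and 0.014 m and y of tin_60 in the frame of chute between -0.15 and -0.03 m and z of tin_60 in the frame of chute between 0.042 and 0.094 m and linear speed of tin_60 below 0.05 m/s) and (x of tin_68 in the frame of chute between -0.014 and 0.014 m and y of tin_68 in the frame of chute between -0.15 and -0.03 m and z of tin_68 in the frame of chute between 0.042 and 0.094 m and linear speed of tin_68 below 0.05 m/s) and (distance of tin_44 from where it was at the start of the episode below 0.02 m and y of tin_44 in the frame of rack below 0 m) and (distance of tin_52 from where it was at the start of the episode below 0.02 m and y of tin_52 in the frame of rack below 0 m)))), for 0.2 s.
3. the third tin from the tall end plate has joined the chute's row: 3 tin(s) at rest down in the chute, the other 1 still where they lay in the rack (20 mm), farther from the plate ((((x of tin_44 in the frame of chute between -0.014 and 0.014 m and y of tin_44 in the frame of chute between -0.15 and 0.035 m and z of tin_44 in the frame of chute between 0.042 and 0.094 m and linear speed of tin_44 below 0.05 m/s) and (x of tin_52 in the frame of chute between -0.014 and 0.014 m and y of tin_52 in the frame of chute between -0.15 and 0.035 m and z of tin_52 in the frame of chute between 0.042 and 0.094 m and linear speed of tin_52 below 0.05 m/s) and (x of tin_60 in the frame of chute between -0.014 and 0.014 m and y of tin_60 in the frame of chute between -0.15 and 0.035 m and z of tin_60 in the frame of chute between 0.042 and 0.094 m and linear speed of tin_60 below 0.05 m/s) and (distance of tin_68 from where it was at the start of the episode below 0.02 m and y of tin_68 in the frame of rack below -0.08 m)) or ((x of tin_44 in the frame of chute between -0.014 and 0.014 m and y of tin_44 in the frame of chute between -0.15 and 0.035 m and z of tin_44 in the frame of chute between 0.042 and 0.094 m and linear speed of tin_44 below 0.05 m/s) and (x of tin_52 in the frame of chute between -0.014 and 0.014 m and y of tin_52 in the frame of chute between -0.15 and 0.035 m and z of tin_52 in the frame of chute between 0.042 and 0.094 m and linear speed of tin_52 below 0.05 m/s) and (x of tin_68 in the frame of chute between -0.014 and 0.014 m and y of tin_68 in the frame of chute between -0.15 and 0.035 m and z of tin_68 in the frame of chute between 0.042 and 0.094 m and linear speed of tin_68 below 0.05 m/s) and (distance of tin_60 from where it was at the start of the episode below 0.02 m and y of tin_60 in the frame of rack below -0.08 m)) or ((x of tin_44 in the frame of chute between -0.014 and 0.014 m and y of tin_44 in the frame of chute between -0.15 and 0.035 m and z of tin_44 in the frame of chute between 0.042 and 0.094 m and linear speed of tin_44 below 0.05 m/s) and (x of tin_60 in the frame of chute between -0.014 and 0.014 m and y of tin_60 in the frame of chute between -0.15 and 0.035 m and z of tin_60 in the frame of chute between 0.042 and 0.094 m and linear speed of tin_60 below 0.05 m/s) and (x of tin_68 in the frame of chute between -0.014 and 0.014 m and y of tin_68 in the frame of chute between -0.15 and 0.035 m and z of tin_68 in the frame of chute between 0.042 and 0.094 m and linear speed of tin_68 below 0.05 m/s) and (distance of tin_52 from where it was at the start of the episode below 0.02 m and y of tin_52 in the frame of rack below -0.08 m)) or ((x of tin_52 in the frame of chute between -0.014 and 0.014 m and y of tin_52 in the frame of chute between -0.15 and 0.035 m and z of tin_52 in the frame of chute between 0.042 and 0.094 m and linear speed of tin_52 below 0.05 m/s) and (x of tin_60 in the frame of chute between -0.014 and 0.014 m and y of tin_60 in the frame of chute between -0.15 and 0.035 m and z of tin_60 in the frame of chute between 0.042 and 0.094 m and linear speed of tin_60 below 0.05 m/s) and (x of tin_68 in the frame of chute between -0.014 and 0.014 m and y of tin_68 in the frame of chute between -0.15 and 0.035 m and z of tin_68 in the frame of chute between 0.042 and 0.094 m and linear speed of tin_68 below 0.05 m/s) and (distance of tin_44 from where it was at the start of the episode below 0.02 m and y of tin_44 in the frame of rack below -0.08 m)))), for 0.2 s.
At the end, for the whole second after the job is handed in: All four tins lie on their sides across the chute in one row behind its stop (within 14 mm of the middle line, centres below y = +80 mm of the chute, axes within 0.4 rad of its x axis), loaded in rack order from the tall plate, released and at rest (under 0.02 m/s, 0.5 rad/s) (x of tin_44 in the frame of chute between -0.014 and 0.014 m and y of tin_44 in the frame of chute between -0.15 and 0.08 m and z of tin_44 in the frame of chute between 0.042 and 0.094 m and angle between the x axis of each of tin_44, tin_52, tin_60, tin_68 and the x axis of chute, either way round below 0.4 rad and linear speed of each of tin_44, tin_52, tin_60, tin_68 below 0.02 m/s and angular speed of each of tin_44, tin_52, tin_60, tin_68 below 0.5 rad/s and contact force between the fingers and tin_44 below 0.1 N and x of tin_52 in the frame of chute between -0.014 and 0.014 m and y of tin_52 in the frame of chute between -0.15 and 0.08 m and z of tin_52 in the frame of chute between 0.042 and 0.094 m and contact force between the fingers and tin_52 below 0.1 N and x of tin_60 in the frame of chute between -0.014 and 0.014 m and y of tin_60 in the frame of chute between -0.15 and 0.08 m and z of tin_60 in the frame of chute between 0.042 and 0.094 m and contact force between the fingers and tin_60 below 0.1 N and x of tin_68 in the frame of chute between -0.014 and 0.014 m and y of tin_68 in the frame of chute between -0.15 and 0.08 m and z of tin_68 in the frame of chute between 0.042 and 0.094 m and contact force between the fingers and tin_68 below 0.1 N); the robot touches nothing.
It fails at once if a bystander (padlock, tape measure, glue bottle or spanner) is shifted by more than 25 mm (distance of any of padlock, tape_measure, glue, spanner from where it was at the start of the episode above 0.025 m).
It fails at once if a tin is dropped or thrown: it moves at more than 1.1 m/s (a fall of about 60 mm) while out of the fingers ((linear speed of tin_44 above 1.1 m/s and contact force between the fingers and tin_44 below 0.01 N) or (linear speed of tin_52 above 1.1 m/s and contact force between the fingers and tin_52 below 0.01 N) or (linear speed of tin_60 above 1.1 m/s and contact force between the fingers and tin_60 below 0.01 N) or (linear speed of tin_68 above 1.1 m/s and contact force between the fingers and tin_68 below 0.01 N)).
It also fails if it takes over 96 s, if anything falls off the work surface, if the arm or the gripper's body presses on something with over 40 N, if the wrist force passes 120 N, or if a joint passes its speed limit or range.

## Robot

A 6-joint arm with a two-finger parallel gripper is mounted at the origin on the work surface. World frame = base frame: x ahead of the robot, y to its left, z up, the work surface at z = 0. Lengths are in m, angles in rad, forces in N, time in s.
With the tool pointing down it reaches from about 0.375 to 0.975 m from the base axis. Payload 3.8 kg.
Tool frame: the origin (TCP) lies midway between the tips of the shut fingers; the grasp point (between the pads) lies 19 mm behind it; x points along the fingers, y is the direction in which the jaws open and shut, and the axes are right-handed (so a half turn about x gives the same grasp; the last joint's range is limited). The gripper opens to 88 mm and grips with 3 to 60 N. Pads are 18 mm wide; open, the fingers measure 123 mm over their backs; the gripper's body (75 mm by 187 mm) begins 45 mm behind the grasp point.
Start: joints at [-0.037, 0.264, 1.604, -0, 1.274, -0.037], TCP at [0.675, -0, 0.239] pointing down, gripper open.
Joint ranges: [-2.63, 2.63], [-0.94, 2.18], [0.31, 2.57], [-1.31, 4.45], [0, 2.66], [-2.55, 2.55]. Speed limits (rad/s): [2.57, 2.57, 3.14, 3.14, 3.14, 3.14].

## Interface

Orientations are given as a rotation vector (axis times angle).
In Python, from cell import manip, inverse_kinematics, cams, order gives the robot as it stands. Calls block until the motion is done:
- manip.move_pose(position, orientation): joint-space move of the TCP to a pose.
- manip.move_linear(position, rate=0.15, rot=None): straight line of the TCP; rot=None keeps the orientation; rate is the mean speed in m/s.
- manip.set_joints(angles): joint-space move.
- manip.set_gripper(opening, force=None): finger opening in m; force is the grip in N (None keeps the last); returns when the fingers have stopped.
- manip.dwell(seconds).
- inverse_kinematics(position, orientation): joint angles nearest the present ones, or None.
- manip.state(): the state.
- cams.capture(name): name is "scene" or "side" or "wrist"; returns a dict with "image" (480x640x3 uint8, blue, green, red), "z_map" (480x640 float32, m along the optical axis (not along the pixel's ray), 0 where there is no reading), "intrinsics" (3x3 intrinsics, pixels), "position" and "orientation" of the camera in the world; the wrist camera has in their place "T_tool_cam" (4x4, takes a point from camera to tool coordinates, whose origin is the TCP and whose axes are the tool frame's). Camera axes: x right, y down, z forward; pixel columns grow to the right and rows downward; lengths in m; the calibration is good to about 2 mm. A picture is of the moment at which its call begins: read the wrist's pose just before it.
A pose or a line that the arm cannot do raises manip.IKError and nothing moves.
- order.close_job(): hands the job in, once; it reports no verdict.
The state is a dict: "clock": time; "joint_pos": joint angles; "joint_velocities": joint speeds; "tau": joint torques, N m; "tool_pos": TCP position; "tcp_rot": TCP orientation; "contact_force": force on the tool from outside, world axes, zero at the start; "moment": the same for the moment, N m; "gripper_width": finger opening in m.
Only numpy, scipy, OpenCV 4.12 (cv2) and the standard library are available. Lean on these libraries where they do the work, as an engineer would, in place of code of your own. Each camera call takes 0.05 s, during which the arm holds its last target. There are 200 camera calls.

## Working session

There is one attempt and no reset: what is moved stays moved. The work goes in short steps, each a Python script; the robot and the scene stay as the last script left them, time stands still between calls to the robot, and variables do not carry over. Pictures are saved under pics/ and viewed, about 12 in all and at most 16, crops included, and the job is handed in when it is done.

```bash
mkdir -p pics; ls
python3 - <<'E'
from cell import manip,cams
import cv2,numpy as np
print(manip.state())
for n in ("scene","side"):
    c=cams.capture(n); cv2.imwrite(f"pics/{n}0.png",c["image"]); np.savez(f"{n}0.npz",**c)
    print(n,c["intrinsics"],c["position"],c["orientation"])
E
```

```text
pics
{'clock': 0.0, 'joint_pos': array([-3.68892144e-02,  2.64729680e-01,  1.60535226e+00, -2.78791389e-05,
        1.27369491e+00, -3.68729082e-02]), 'joint_velocities': array([-0.0010377 ,  0.00113636,  0.00145249, -0.00010751,  0.00030108,
        0.00036958]), 'tau': array([-9.59501231e-04, -5.02113855e+01, -3.56871557e+01,  7.25938403e-02,
        2.92220683e-02, -1.93505334e-04]), 'tool_pos': array([6.74298451e-01, 2.22452857e-05, 2.37415556e-01]), 'tcp_rot': array([ 1.20821201,  1.21084336, -1.21078798]), 'contact_force': array([-0.06834145,  0.00671229, -0.54881646]), 'moment': array([ 0.00738084, -0.04930697, -0.07307519]), 'gripper_width': 0.08810206507829382}
scene [[454.47759339   0.         317.36868987]
 [  0.         454.47759339 240.18318044]
 [  0.           0.           1.        ]] [ 1.09779315 -0.07405753  0.60753814] [-1.79408408 -1.6374883   0.69620254]
side [[509.97805578   0.         312.94903049]
 [  0.         509.97805578 233.96546669]
 [  0.           0.           1.        ]] [0.45669548 0.82174451 0.71180382] [-0.09522024  2.79675064 -1.35616663]
```

View pics/scene0.png

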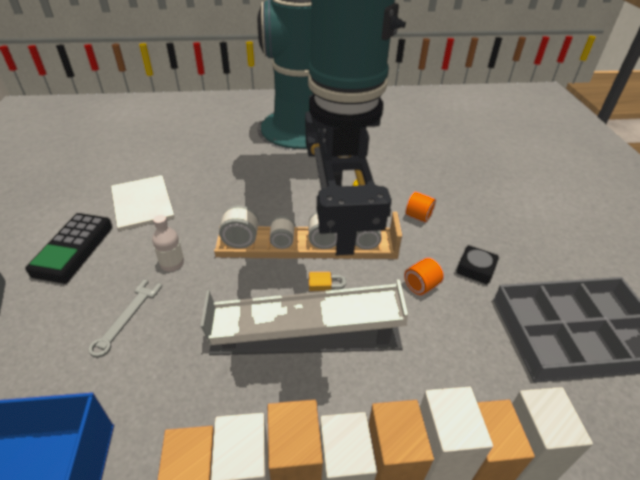

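View pics/side0.png

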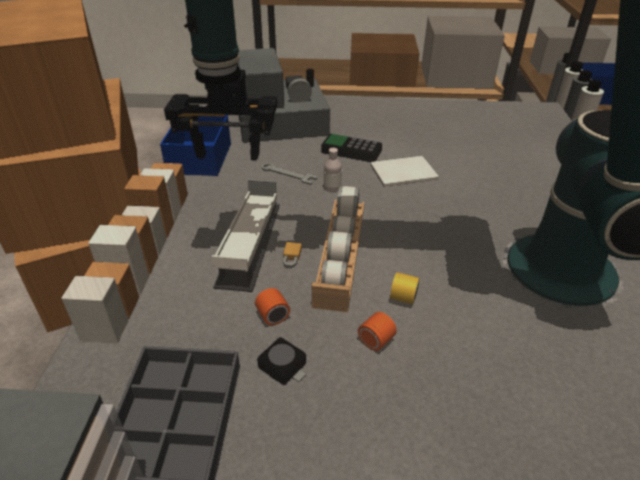

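The tall plate is at the right of the scene picture (397,235). Rack order from the plate is (370,240), (325,235), (282,233), (238,228), which looks like 52, 60, 44, 68. The orange and yellow cylinders at (421,206), (424,275) and (405,288 side) lie outside the rack and are decoys. The chute's low stop is on the left (207,310) and its high end on the right. Next I'll make metric maps from depth.

```bash
cat > h.py <<'E'
import numpy as np,cv2
from scipy.spatial.transform import Rotation as R
def cloud(c):
    K=c["intrinsics"];z=c["z_map"].astype(float);v,u=np.mgrid[:480,:640]
    P=np.stack([(u-K[0,2])/K[0,0]*z,(v-K[1,2])/K[1,1]*z,z],-1)
    P=P@R.from_rotvec(c["orientation"]).as_matrix().T+c["position"]
    P[z==0]=np.nan
    return P
E
python3 - <<'E'
from h import *
ims=[]
for n in("scene","side"):
    c=dict(np.load(f"{n}0.npz"));P=cloud(c).reshape(-1,3);col=c["image"].reshape(-1,3)
    ok=np.isfinite(P).all(1)&(P[:,2]<.125)&(P[:,2]>-.02)
    P,col=P[ok],col[ok]
    # top-down: row = x .4..0.9 , col = y -.4...4 ; 1mm
    o=np.argsort(P[:,2]);P,col=P[o],col[o]
    r=((P[:,0]-.42)*1000).astype(int);q=((P[:,1]+.35)*1000).astype(int)
    m=(r>=0)&(r<400)&(q>=0)&(q<700)
    im=np.zeros((400,700,3),np.uint8);H=np.zeros((400,700),np.float32)
    for d in(0,1):
        for e in (0,1): 
            rr=np.clip(r[m]+d,0,399);qq=np.clip(q[m]+e,0,699);im[rr,qq]=col[m];H[rr,qq]=P[m,2]
    print(n,"table",np.median(P[(abs(P[:,2])<.015)&(P[:,0]>.4)&(P[:,0]<.9),2]))
    hc=cv2.applyColorMap(np.clip(H*2500,0,255).astype(np.uint8),cv2.COLORMAP_JET)
    ims.append(np.vstack([im,hc]))
    for k in range(0,700,100):
        for t in ims[-1:]: t[::4,k]=255
    for k in range(0,800,100): ims[-1][k,::4]=255
    cv2.imwrite(f"pics/top_{n}.png",ims[-1][:, :, :] if 0 else cv2.resize(ims[-1],(525,600),interpolation=cv2.INTER_AREA))
E
```

```text
scene table 0.00024537915359262863
side table 0.0006733502324667295
```

View pics/top_scene.png

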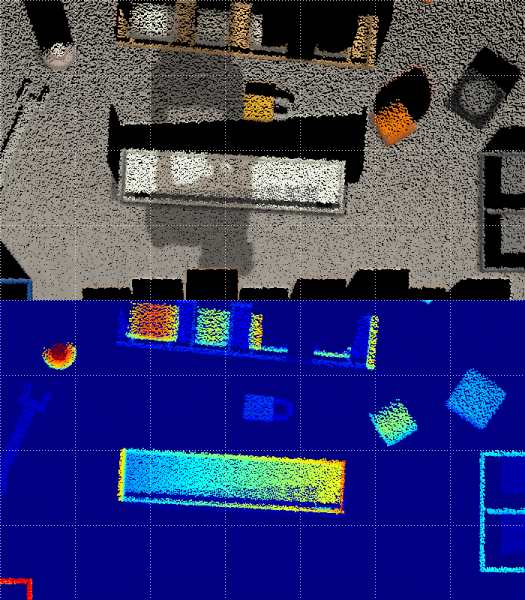

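View pics/top_side.png

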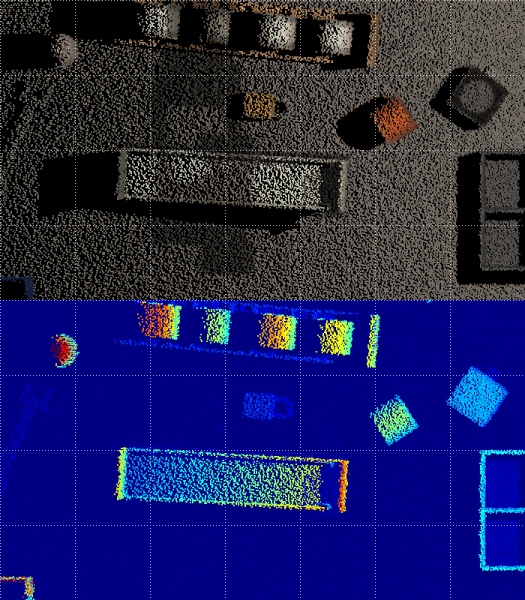

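```bash
cat >> h.py <<'E'
def both(tag="0"):
    out=[]
    for n in("scene","side"):
        P=cloud(dict(np.load(f"{n}{tag}.npz"))).reshape(-1,3);out.append(P[np.isfinite(P).all(1)])
    return out
E
python3 - <<'E'
from h import *
from scipy.optimize import least_squares
A,B=both()
def box(P,x0,x1,y0,y1,z0,z1): return P[(P[:,0]>x0)&(P[:,0]<x1)&(P[:,1]>y0)&(P[:,1]<y1)&(P[:,2]>z0)&(P[:,2]<z1)]
for nm,P in(("scene",A),("side",B),("both",np.vstack([A,B]))):
    C=box(P,.59,.72,-.22,.14,.02,.11)
    (c,s,a)=cv2.minAreaRect(C[:,:2].astype(np.float32)); print(nm,"chute rect",c,s,a)
    F=box(P,.63,.68,-.16,.08,.02,.09); # floor plane robust
    r=least_squares(lambda p:p[0]+p[1]*(F[:,0]-.66)+p[2]*(F[:,1]+.04)-F[:,2],[.05,0,.1],loss='soft_l1',f_scale=.002).x; print(" floor",r)
    K=box(P,.38,.53,-.22,.2,.008,.025)
    (c,s,a)=cv2.minAreaRect(K[:,:2].astype(np.float32)); print(" rack rect",c,s,a)
    T=box(P,.38,.53,.13,.16,.03,.08); print(" plate x",np.percentile(T[:,0],[1,99]),"y",np.percentile(T[:,1],[1,50,99]),"z",T[:,2].max(),len(T))
    L=box(P,.46,.53,-.2,.1,.009,.022); # front lip
    f=np.polyfit(L[:,1],L[:,0],1); print(" lip fit",f)
    T=box(P,.38,.53,-.21,.12,.035,.09)
    h=np.histogram(T[:,1],bins=np.arange(-.21,.13,.01)); print(h[0].tolist())
E
```

```text
scene chute rect (0.6605711579322815, -0.04095616936683655) (0.30232369899749756, 0.07182782143354416) 86.66429901123047
 floor [ 0.04487987 -0.01906636  0.12424374]
 rack rect (0.46556639671325684, 0.004530325531959534) (0.11583312600851059, 0.3989943861961365) 4.654919147491455
 plate x [0.442088   0.51100849] y [0.13877787 0.14351167 0.15245124] z 0.06227539885996625 287
 lip fit [0.09096309 0.48762549]
[0, 0, 11, 112, 164, 180, 187, 193, 181, 114, 0, 0, 93, 124, 132, 123, 45, 0, 0, 112, 140, 42, 36, 41, 9, 0, 0, 6, 50, 52, 52, 53, 26]
side chute rect (0.6591429710388184, -0.04141424596309662) (0.3100486695766449, 0.06986389309167862) 86.8324966430664
 floor [ 0.04534852 -0.00492993  0.1212426 ]
 rack rect (0.45836108922958374, -0.020949989557266235) (0.34998875856399536, 0.07029902935028076) 84.6692123413086
 plate x [0.43997146 0.50840572] y [0.14020185 0.14977322 0.15468286] z 0.06332598355733676 569
 lip fit [0.09546298 0.4918177 ]
[0, 0, 0, 0, 14, 36, 52, 96, 132, 234, 2, 0, 7, 33, 74, 128, 97, 0, 0, 0, 14, 59, 76, 130, 224, 106, 0, 0, 22, 60, 103, 156, 229]
both chute rect (0.6603317260742188, -0.04147361218929291) (0.3099910318851471, 0.07189618051052094) 86.7572021484375
 floor [ 0.04498965 -0.0157126   0.12363009]
 rack rect (0.45894625782966614, 0.002331271767616272) (0.1180504783987999, 0.39899733662605286) 2.3484458923339844
 plate x [0.44031296 0.51044469] y [0.13907666 0.14823145 0.15459226] z 0.06332598355733676 856
 lip fit [0.09373281 0.48845487]
[0, 0, 11, 112, 178, 216, 239, 289, 313, 348, 2, 0, 100, 157, 206, 251, 142, 0, 0, 112, 154, 101, 112, 171, 233, 106, 0, 6, 72, 112, 155, 209, 255]
```

```bash
cat >> h.py <<'E'
from scipy.optimize import least_squares
RK=np.array([.4575,-.0275]);RYAW=-.093
CH=np.array([.660,-.0413]);CYAW=-.057
def to(P,o,yaw):
    c,s=np.cos(yaw),np.sin(yaw);d=P[:,:2]-o
    return np.c_[c*d[:,0]+s*d[:,1],-s*d[:,0]+c*d[:,1],P[:,2]]
def fr(x,y,o,yaw):
    c,s=np.cos(yaw),np.sin(yaw);return np.array([o[0]+c*x-s*y,o[1]+s*x+c*y])
def tins(P):
    Q=to(P,RK,RYAW)
    for s in(.12,.04,-.04,-.12):
        T=Q[(abs(Q[:,1]-s)<.038)&(abs(Q[:,0])<.035)&(Q[:,2]>.032)&(Q[:,2]<.09)]
        if len(T)<40: print(s,"few",len(T));continue
        m=T[abs(T[:,0])<.019]
        r=least_squares(lambda p:np.hypot(m[:,1]-p[0],m[:,2]-p[1]-.012)-p[1],[s,.028],loss='soft_l1',f_scale=.002)
        print(s,"n",len(T),"y0 %.4f r %.4f"%tuple(r.x),"x",np.percentile(T[:,0],[1,99]).round(4),"top",np.percentile(T[:,2],98).round(4))
E
python3 - <<'E'
from h import *
for P in both(): tins(P);print()
E
```

```text
0.12 n 270 y0 0.1212 r 0.0253 x [0.0141 0.0258] top 0.0578
0.04 n 406 y0 0.0405 r 0.0303 x [-0.0189  0.0262] top 0.0686
-0.04 n 546 y0 -0.0396 r 0.0221 x [-0.0206  0.0254] top 0.0571
-0.12 n 1179 y0 -0.1197 r 0.0340 x [-0.0203  0.0255] top 0.0805

0.12 n 575 y0 0.1189 r 0.0262 x [-0.0225  0.0218] top 0.0651
0.04 n 629 y0 0.0387 r 0.0302 x [-0.0227  0.0221] top 0.0736
-0.04 n 345 y0 -0.0412 r 0.0223 x [-0.0227  0.0218] top 0.058
-0.12 n 581 y0 -0.1213 r 0.0342 x [-0.0228  0.0218] top 0.0813
```

The fits give the rack order as 52, 60, 44, 68 with radii of 26, 30, 22 and 34 mm. Next is one close wrist look at slot 1, then the pick.

```bash
cat >> h.py <<'E'
R0=R.from_matrix(np.array([[0,1,0],[0,0,-1],[-1,0,0]],float))
def rot(yaw): return (R.from_euler('z',yaw)*R0).as_rotvec()
OFF=.015
def wrist(name):
    from cell import manip,cams
    s=manip.state();c=cams.capture("wrist");cv2.imwrite(name,c["image"])
    T=np.eye(4);T[:3,:3]=R.from_rotvec(s["tcp_rot"]).as_matrix();T[:3,3]=s["tool_pos"];T=T@c["T_tool_cam"]
    c["orientation"]=R.from_matrix(T[:3,:3]).as_rotvec();c["position"]=T[:3,3]
    P=cloud(c).reshape(-1,3);return P[np.isfinite(P).all(1)]
E
python3 - <<'E'
from h import *
from cell import manip
print(R.from_rotvec(manip.state()["tcp_rot"]).as_matrix().round(2))
manip.move_pose([*fr(.0,.09,RK,RYAW),.20],rot(RYAW))
P=wrist("pics/w1.png");tins(P)
print(manip.state()["clock"],manip.state()["tool_pos"])
E
```

```text
[[-0.  1. -0.]
 [ 0. -0. -1.]
 [-1. -0. -0.]]
0.12 n 4814 y0 0.1209 r 0.0260 x [-0.0206  0.0228] top 0.0648
0.04 n 4944 y0 0.0411 r 0.0300 x [-0.0205  0.0227] top 0.0725
-0.04 n 975 y0 -0.0388 r 0.0219 x [-0.0206  0.023 ] top 0.049
-0.12 n 2135 y0 -0.1186 r 0.0337 x [-0.0205  0.0229] top 0.069
1.0417 [0.46772021 0.06197366 0.20105054]
```

View pics/w1.png

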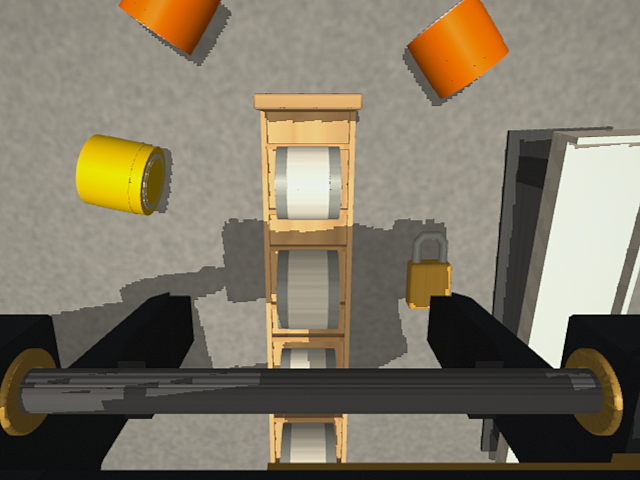

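The picture shows the white-banded steel tin at (308,183) beside the tall plate (308,102), with its neighbours below at (308,290), (308,358) and (308,440). The yellow (120,172) and orange (175,15; 457,50) cylinders are outside the rack, so they are not meant. Positions agree within 2 mm, so I'll pick the first tin.

```bash
cat >> h.py <<'E'
def pick(s,d):
    from cell import manip
    p=fr(.001,s+.0005,RK,RYAW);q=rot(RYAW)
    manip.set_gripper(.075)
    manip.move_pose([*p,.16],q)
    manip.move_linear([*p,.012+OFF],rate=.15)
    manip.set_gripper(.03,30);print("width",manip.state()["gripper_width"])
    manip.move_linear([*p,.17],rate=.2);print("lifted",manip.state()["gripper_width"],manip.state()["contact_force"])
def place(dz=.001):
    from cell import manip
    p=fr(0,.10,CH,CYAW);q=rot(CYAW);z=.0575+OFF
    manip.move_pose([*p,.17],q)
    manip.move_linear([*p,z+.02],rate=.2);f0=manip.state()["contact_force"][2]
    manip.move_linear([*p,z+dz],rate=.04);s=manip.state();print("dF",s["contact_force"][2]-f0,"tcp",s["tool_pos"])
def release():
    from cell import manip
    p=fr(0,.10,CH,CYAW)
    manip.set_gripper(.07)
    manip.dwell(.5);manip.move_linear([*p,.17],rate=.2);manip.dwell(.5)
def chute(P):
    Q=to(P,CH,CYAW);Q=Q[(abs(Q[:,0])<.022)&(abs(Q[:,1])<.14)]
    e=Q[:,2]-.045-.1206*Q[:,1]
    T=Q[(e>.02)&(e<.09)];
    if len(T)<30: print("chute none");return
    h=np.histogram(T[:,1],np.arange(-.14,.15,.01))[0];print("chute y hist from -.14:",h.tolist(),"x",np.percentile(T[:,0],[1,99]).round(4))
E
python3 - <<'E'
from h import *
from cell import manip
pick(.12,.052);place()
P=wrist("pics/w2.png");print(manip.state()["clock"])
Q=to(P,CH,CYAW)
for lo,hi in((-.01,0.01),(0.04,.06)):
    F=Q[(abs(Q[:,0])<.02)&(Q[:,1]>lo)&(Q[:,1]<hi)];print("floor at",lo,np.median(F[:,2]) if len(F) else None)
E
```

```text
width 0.043504490502707556
lifted 0.04371882968008843 [ 0.15615629 -0.04638494 -1.28928965]
dF -0.5575976036340815 tcp [0.66555752 0.0584849  0.07320394]
6.25
floor at -0.01 0.04407493177609639
floor at 0.04 0.04942452611439627
```

View pics/w2.png

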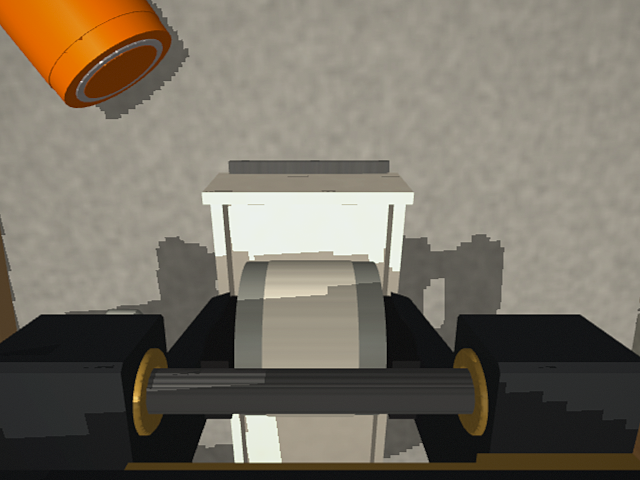

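The tin (235–387) sits centred between the chute walls (203–413) with the end plate at (308,190), just above the floor. I'll lower until contact, release, and look.

```bash
cat >> h.py <<'E'
def touch():
    from cell import manip
    s=manip.state();f0=s["contact_force"][2];x,y,z=s["tool_pos"]
    p=fr(0,.10,CH,CYAW);z0=.0575+OFF+.001
    for k in range(1,7):
        manip.move_linear([*p,z0-k*.0006],rate=.02);f=manip.state()["contact_force"][2]-f0
        if f>1.5: break
    print("touch steps",k,"f",f)
def look(tag):
    from cell import manip,cams
    for n in("scene","side"):
        c=cams.capture(n);np.savez(f"{n}{tag}.npz",**c);cv2.imwrite(f"pics/{n}{tag}.png",c["image"])
    for P in both(tag): chute(P);tins(P)
    print("clock",manip.state()["clock"])
E
python3 - <<'E'
from h import *
touch();release();look("1")
for n in("scene","side"): pass
a=cv2.imread("pics/scene1.png")[180:380,160:480];b=cv2.imread("pics/side1.png")[150:350,190:510]
cv2.imwrite("pics/c1.png",cv2.resize(np.hstack([a,b]),(800,250)))
E
```

```text
touch steps 3 f 3.0007100099293975
chute y hist from -.14: [129, 149, 160, 170, 155, 0, 0, 0, 0, 0, 0, 0, 0, 0, 0, 0, 0, 0, 0, 0, 0, 0, 0, 0, 0, 0, 0, 0, 0] x [-0.0206  0.0219]
0.12 few 0
0.04 n 925 y0 0.0403 r 0.0301 x [-0.0204  0.0259] top 0.0729
-0.04 n 542 y0 -0.0397 r 0.0220 x [-0.0212  0.0254] top 0.0571
-0.12 n 1187 y0 -0.1197 r 0.0340 x [-0.0205  0.0254] top 0.0805
chute y hist from -.14: [0, 9, 17, 46, 77, 0, 0, 0, 0, 0, 0, 0, 0, 0, 0, 0, 0, 0, 0, 0, 0, 0, 0, 0, 0, 0, 0, 0, 0] x [-0.0218 -0.0018]
0.12 few 0
0.04 n 633 y0 0.0387 r 0.0303 x [-0.0226  0.0219] top 0.0732
-0.04 n 343 y0 -0.0412 r 0.0222 x [-0.0226  0.0219] top 0.0574
-0.12 n 581 y0 -0.1213 r 0.0342 x [-0.0228  0.0216] top 0.0813
clock 9.3
```

View pics/c1.png

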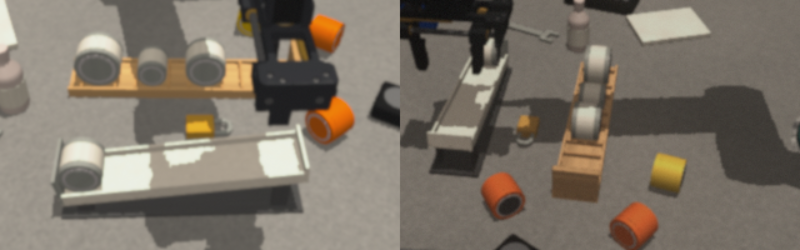

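The first tin is at rest against the stop (82,165 in the crop), square in the channel, and the other three are unmoved in the rack. Now the second.

Run:
```python
from h import *
from cell import manip
manip.dwell(.4)
pick(.04,.06);place();touch();release();manip.dwell(.8);look("2")
```

```text
width 0.043497031929980154
lifted 0.04394490411214395 [-0.44461501 -0.01186207 -2.32426214]
dF -1.7078173169640423 tcp [0.66557784 0.05856006 0.07321232]
touch steps 2 f 1.6834336356709065
chute y hist from -.14: [123, 145, 162, 176, 134, 144, 148, 155, 162, 162, 114, 0, 0, 0, 0, 0, 0, 0, 0, 0, 0, 0, 0, 0, 0, 0, 0, 0, 0] x [-0.0208  0.0219]
0.12 few 0
0.04 few 0
-0.04 n 541 y0 -0.0398 r 0.0220 x [-0.0214  0.0251] top 0.0571
-0.12 n 1180 y0 -0.1198 r 0.0340 x [-0.0205  0.0255] top 0.0806
chute y hist from -.14: [0, 8, 24, 21, 2, 3, 18, 21, 40, 71, 111, 0, 0, 0, 0, 0, 0, 0, 0, 0, 0, 0, 0, 0, 0, 0, 0, 0, 0] x [-0.0218  0.0215]
0.12 few 0
0.04 few 0
-0.04 n 370 y0 -0.0414 r 0.0222 x [-0.0227  0.0219] top 0.0578
-0.12 n 584 y0 -0.1214 r 0.0342 x [-0.0228  0.0216] top 0.0816
clock 18.9167
```

Tin 2 has joined the row and the rest are unmoved. Third tin, the smallest.

Run:
```python
from h import *
pick(-.04,.044);place();touch();release()
from cell import manip
manip.dwell(.8);look("3")
a=cv2.imread("pics/scene3.png")[180:380,160:480];b=cv2.imread("pics/side3.png")[150:350,190:510]
cv2.imwrite("pics/c3.png",cv2.resize(np.hstack([a,b]),(800,250)))
```

```text
width 0.044226377154772616
lifted 0.04355483127014733 [-0.40076419  0.16605142 -1.22153085]
dF -0.038646223147981607 tcp [0.66557322 0.05859814 0.07324587]
touch steps 3 f 3.602201921410301
chute y hist from -.14: [128, 145, 164, 172, 135, 136, 153, 157, 162, 163, 159, 160, 146, 152, 146, 0, 0, 0, 0, 0, 0, 0, 0, 0, 0, 0, 0, 0, 0] x [-0.0207  0.0218]
0.12 few 0
0.04 few 0
-0.04 few 0
-0.12 n 1185 y0 -0.1197 r 0.0340 x [-0.0208  0.0256] top 0.0806
chute y hist from -.14: [1, 8, 18, 25, 4, 7, 16, 23, 38, 67, 39, 12, 34, 80, 172, 8, 0, 0, 0, 0, 0, 0, 0, 0, 0, 0, 0, 0, 0] x [-0.0219  0.0214]
0.12 few 0
0.04 few 0
-0.04 few 0
-0.12 n 586 y0 -0.1214 r 0.0342 x [-0.0228  0.0218] top 0.0814
clock 28.625
```

View pics/c3.png

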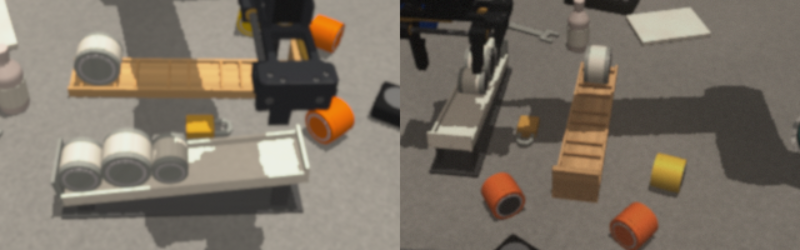

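The three tins lie in a square row from the stop (80, 127 and 170 px), and the 68 tin is still in the rack at (98,60). Last tin.

Run:
```python
from h import *
pick(-.12,.068);place();touch();release()
from cell import manip
manip.move_pose([*fr(0,.10,CH,CYAW),.25],rot(CYAW));manip.dwell(1);look("4")
a=cv2.imread("pics/scene4.png")[180:380,160:480];b=cv2.imread("pics/side4.png")[150:350,190:510]
cv2.imwrite("pics/c4.png",cv2.resize(np.hstack([a,b]),(800,250)))
```

```text
width 0.04390154587537126
lifted 0.04371324520812662 [-0.42544897 -0.41382979 -3.0299017 ]
dF 0.24173765663020008 tcp [0.66556946 0.05861073 0.07327463]
touch steps 3 f 4.074059902388896
chute y hist from -.14: [132, 149, 163, 170, 142, 140, 151, 161, 163, 156, 164, 161, 150, 147, 166, 176, 167, 163, 158, 148, 136, 39, 0, 0, 0, 0, 0, 0, 0] x [-0.0209  0.0219]
0.12 few 0
0.04 few 0
-0.04 few 0
-0.12 few 0
chute y hist from -.14: [9, 34, 65, 49, 6, 7, 30, 52, 81, 134, 66, 15, 34, 7, 7, 7, 28, 58, 72, 121, 193, 212, 0, 0, 0, 0, 0, 0, 0] x [-0.0219  0.0212]
0.12 few 0
0.04 few 0
-0.04 few 0
-0.12 few 0
clock 39.3083
```

View pics/c4.png

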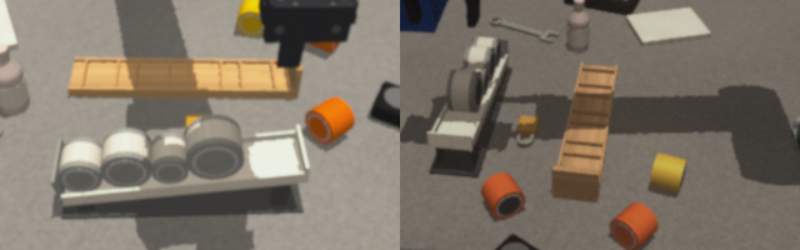

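All four tins are in a row in the order 52, 60, 44, 68 (80, 127, 170 and 214 px). The rack is empty and the bystanders visible in the crop look unmoved.

```bash
python3 -c "
from cell import order;print(order.close_job())"
```

```text
the job is handed in; nothing more can be done
None
```

I moved all four tins from the rack to the chute in order from the tall end plate: tin_52, tin_60, tin_44, tin_68. Each was set down against the floor at the high end and released. I confirmed it had joined the row before taking the next, and handed the job in at about 39 s.

- **Row:** The last depth check and picture show one unbroken row from the stop to about y = +72 mm. The tins are centred within about 1 mm and lie square across the channel, and the gripper is clear above them.
- **Rack and bystanders:** The rack is empty. The padlock, glue bottle and spanner look unmoved in the last crop, but I did not measure them. The tape measure is only partly in frame.
- **Disagreements:** None of the checks failed. The wrist camera read the chute floor about 1 mm lower than the other two cameras, so I lowered each tin until I felt contact before releasing it.

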